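# Open the sprung mould box and clip the probe clamp onto its plate

### The job

Lift the lip of the mould box's lid past its balance point so that its springs swing it right back and hold it open. Then squeeze the sprung clip off its parking stand, bring it handles-up with its jaws open over the rimmed plate standing in the box, press it down gently until the rim meets the clip's throat, and let it close beneath the rim near the middle of the plate. Do not disturb the loose aluminium bracket at the back of the bench.

Things in the scene. Friction and masses are not known exactly. Their poses are not given: they have to be found in the camera images.
- box: Mould box: grey sheet-steel box fixed to the bench, 240 mm along its x, 200 mm along its y, 115 mm high, walls 5 mm, open on top under a bare-metal lid. Origin: centre of its underside; z up. The lid's hinge runs along x on the +y wall; the lid's lip overhangs the -y wall. A rimmed steel plate stands upright inside.
- plate_line (a point): Point level with the tops of the box walls, straight above the middle of the rimmed plate; axes as the box's. The fixed plate: 150 mm along x, 4 mm thick, its top edge a round-topped rim 12 mm thick and 12 mm tall. How high it stands differs and is not measured: the rim's top is 8 to 40 mm below this point, so feel for it with the clip. Pressed, it yields 1 mm per 8 N.
- lid (a joint): Lid hinge angle (rad): 0 shut, 1.75 open at its stop, leaning 10 degrees back beyond upright. Bare-metal lid 240 x 200 x 6 mm, 0.8 kg. Balance point about 0.75 rad: below it the lid falls shut, above it its springs swing it open by themselves within 3 s. Lifting at the lip takes under 5 N.
- lid_lip (a point): Middle of the outer lower edge of the lid's lip, moving with the lid. The lip is a flat tongue 140 mm wide along the box's x, 6 mm thick, standing out 35 mm beyond the box's -y wall; with the lid shut its underside is 115 mm above the bench, free space beneath it.
- lid_hinge (a point): Middle of the lid's hinge line (fixed), which runs along the box's x, 115 mm above the bench; the lip's edge is 235 mm from it. Opening raises the lip and swings it over to +y of the box.
- stand: Parking stand fixed to the bench: base 100 x 90 x 12 mm and an upright 4 mm aluminium plate, 70 mm along the stand's x, its plain top edge 75 mm above the bench. Origin: centre of the underside. The clip starts clipped astride the middle of this plate, its axes parallel to the stand's.
- clip_grip (a point): Sprung steel clip like a big clothes peg, jaws down: 0.2 kg, 96 mm tall, 26 mm along its x. Point midway between its two handles, half-way up; z up through the handles, y the line along which handles and jaws move. Handles reach 20 mm above and below it, at rest 54 mm over their outsides here, 67 mm at the top; 16 N a side squeezes them to their stop, almost parallel, 28 mm over all.
- clip_throat (a point): The clip's throat, 48 mm below clip_grip on its centre line: flat underside of the pivot block that meets the edge. The hooked jaw tips lie 18 to 28 mm below it; squeezed to the stop they stand about 24 mm apart. They close on the thin plate beneath a 12 mm rim only if the throat is within about 5 mm of the rim's top; higher, they catch on the rim itself.
- clip_left (a joint): Opening angle of the clip's +y half (rad); the other half mirrors it. -0.05 shut on nothing, 0 gripping a 4 mm plate, about 0.13 gripping a 12 mm rim, 0.34 fully open.
- bracket: Loose folded aluminium bracket standing at the back of the bench, 100 x 160 mm over its flanges and 72 mm high, a trough with sloping sides and a rubber pad in its floor; 0.35 kg; to be left alone. Origin: centre of its underside.
Things that resemble listed ones, but are neither listed nor needed, are in the scene too. What is shaped like the part that bears clip_grip but orange is not meant.

How it is judged (in metres and radians):
On the way, in this order (a step that is already met when the one before it is completed fails the run):
1. the lid stands open by itself, no longer held (value of joint lid above 1.5 rad and contact force between lid and the arm below 0.1 N and contact force between lid and the fingers below 0.1 N), for 0.2 s.
2. the clip is over the plate in the box with its jaws squeezed open (x of clip_grip in the frame of box between -0.065 and 0.065 m and y of clip_grip in the frame of box between -0.035 and -0.005 m and z of clip_grip in the frame of box between 0.1 and 0.3 m and value of joint clip_left above 0.12 rad), for 0.1 s.
At the end, for the whole second after the job is handed in: The lid stands open (over 1.5 rad); the clip is released, upright to 0.25 rad, astride the plate in the box within 50 mm of the middle of its length, its jaws closed on the thin part beneath the rim (opening angle -0.03 to 0.04 rad), and stays there (value of joint lid above 1.5 rad and x of clip_grip in the frame of box between -0.05 and 0.05 m and y of clip_grip in the frame of box between -0.032 and -0.008 m and z of clip_grip in the frame of box between 0.115 and 0.164 m and value of joint clip_left between -0.03 and 0.04 rad and angle between clip_grip's own z axis and vertical below 0.25 rad); the robot touches nothing.
It fails at once if the clip's throat is forced down onto the plate (over 35 N) (contact force between clip_c0 and plate above 35 N).
It fails at once if the loose bracket is moved by over 30 mm (distance of bracket from where it was at the start of the episode above 0.03 m).
It also fails if it takes over 58 s, if anything falls off the work surface, if the arm or the gripper's body presses on something with over 40 N, if the wrist force passes 120 N, or if a joint passes its speed limit or range.

### The arm

A 7-joint arm with a two-finger parallel gripper is mounted at the origin on the work surface. World frame = base frame: x ahead of the robot, y to its left, z up, the work surface at z = 0. Lengths are in mm, angles in rad, forces in N, time in s.
With the tool pointing down it reaches from about 400 to 875 mm from the base axis. Payload 4.4 kg.
Tool frame: the origin (TCP) lies at the very end of the fingers, on their centre line; the grasp point (between the pads) lies ctrl.grip_depth behind it (ctrl.grip_depth is the distance from the TCP to the grasp point, in mm); z points along the fingers, y is the direction in which the jaws open and shut (so a half turn about z gives the same grasp; the last joint's range is limited). The gripper opens to 85 mm and grips with 20 to 120 N. Pads are 22 mm wide; open, the fingers measure 114 mm over their backs; the gripper's body (76 mm by 85 mm) begins 54 mm behind the grasp point. The pads swing forward as they close: fully open they stand 13 mm farther back than shut.
Start: joints at [-1.386, 0.628, 0.038, 1.517, -0.027, 0.996, -0.02], TCP at [161.291, 629.685, 231.313] pointing down, gripper open.
Joint ranges: [-3.06, 3.06], [-0.37, 2.12], [-1.25, 1.32], [0.18, 2.47], [-1.1, 4.24], [0.23, 1.98], [-2.94, 2.94]. Speed limits (rad/s): [2.57, 2.57, 3.14, 3.14, 3.14, 3.14, 3.14].

### API

Orientations are given as [roll, pitch, yaw] about the fixed x, y, z axes, in that order (R = Rz(yaw) Ry(pitch) Rx(roll)).
In Python, from cell import ctrl gives the robot as it stands.
- The arm moves only by the tool servo_tool, never from a script. Its argument "commands" is one flat list of numbers, 5 for each row, row after row: the shift along the tool's x, y, z in units of 25 mm (1.0 is 25 mm), then the turn about the tool's z in units of 6 degrees (1.0 is 6 degrees), then the closure, from 0 (fully open) to 1 (shut). In form: [tx, ty, tz, twist, gripper, tx, ty, tz, twist, gripper, ...]. A call has 1 to 10 rows; each row is the pose to reach, as a shift and turn from the pose commanded when the call began, along the tool's axes at that moment; what a row does not reach only later rows make up. A row lasts 1/12 s, in which the tool goes at most 41.7 mm and 7.16 degrees, less where a joint would pass 70% of its speed; a pose out of reach is approached as far as the arm can. A call with a gripper value outside its range is refused whole. The fingers move at their own pace and stop on an object; the grip force is fixed at half the most. Time passes only in rows, so rows that repeat a pose let the fingers close. It gives the time, the measured TCP pose, the force and the opening at its end, in the units of the state.
- ctrl.read_state(): the state, without advancing time (a new reading comes with each control period).
- ctrl.get_image(name): name is "scene" or "top"; returns a dict with "img" (480x640x3 uint8, blue, green, red), "K" (3x3 intrinsics, pixels), "T" (4x4, takes a point from camera to world coordinates). Camera axes: x right, y down, z forward; pixel columns grow to the right and rows downward; lengths in mm; the calibration is good to about 2 mm. A picture is of the moment at which its call begins. There is no depth.
- ctrl.finish_job(): hands the job in, once; it reports no verdict.
The state is a dict: "clock": time; "qpos": joint angles; "qd": joint speeds; "tau": joint torques, N m; "eef_pos": TCP position; "tool_rot": TCP orientation; "force": force on the tool from outside, world axes, zero at the start; "torque": the same for the moment, N m; "width": finger opening in mm.
Only numpy, scipy, OpenCV 4.12 (cv2) and the standard library are available. Lean on these libraries where they do the work, as an engineer would, in place of code of your own. Each camera call takes 0.05 s, during which the arm holds its last target.

## Working session

There is one attempt and no reset: what is moved stays moved. The work goes in short steps, Python scripts to look and compute and a tool call to move; the robot and the scene stay as the last step left them, time stands still between calls to the robot, and variables do not carry over. Pictures are saved under pics/ and viewed, and the job is handed in when it is done.

Besides the shell and the picture viewer there is one more tool, called as name(argument=value, ...), one argument or row to a line, values as JSON. servo_tool: Moves the arm, as the interface text tells. Its arguments: {"type":"object","properties":{"commands":{"type":"array","items":{"type":"number"}}},"required":["commands"]}

```bash
mkdir -p pics; ls
python3 - <<'E'
from cell import ctrl
import cv2,numpy as np
print(ctrl.read_state(), ctrl.grip_depth)
for n in("scene","top"):
    d=ctrl.get_image(n); cv2.imwrite(f"pics/{n}0.png",d["img"]); np.savez(f"{n}.npz",K=d["K"],T=d["T"]); print(n,d["K"],d["T"])
E
```

```text
pics
{'clock': 0.0, 'qpos': array([-1.38577689,  0.62933334,  0.03843725,  1.51839465, -0.02701027,
        0.99627315, -0.02002298]), 'qd': array([-0.00061809, -0.00092027,  0.00092439,  0.00066038,  0.00028351,
        0.00093906, -0.00098717]), 'tau': array([ 3.17119157e-04, -5.63402259e+01,  1.22647092e+00, -1.93445045e+01,
        1.10886118e-02,  1.03575361e-02, -3.33823039e-06]), 'eef_pos': array([161.1390096 , 629.05910081, 230.38875463]), 'tool_rot': array([-3.13970197e+00,  1.34078133e-05,  2.89074786e+00]), 'force': array([ 0.09122765, -0.56125088, -0.00091011]), 'torque': array([ 0.0002873 , -0.00238275, -0.01820828]), 'width': 85.16540489723651} 18.700000000000003
scene [[474.68134086   0.         317.76617534]
 [  0.         474.68134086 245.14531401]
 [  0.           0.           1.        ]] [[-4.28322596e-01  5.51701761e-01 -7.15656985e-01  1.15771657e+03]
 [ 9.03620889e-01  2.64143088e-01 -3.37190922e-01  2.29374837e+02]
 [ 3.00702042e-03 -7.91109092e-01 -6.11667689e-01  5.85721462e+02]
 [ 0.00000000e+00  0.00000000e+00  0.00000000e+00  1.00000000e+00]]
top [[562.68252822   0.         322.95918752]
 [  0.         562.68252822 236.908533  ]
 [  0.           0.           1.        ]] [[-2.82453582e-02 -9.89954627e-01  1.38535325e-01  4.31444981e+02]
 [-9.99404144e-01  2.52167805e-02 -2.35684253e-02 -3.55156057e+01]
 [ 1.98382568e-02 -1.39118477e-01 -9.90077014e-01  1.15860021e+03]
 [ 0.00000000e+00  0.00000000e+00  0.00000000e+00  1.00000000e+00]]
```

View pics/scene0.png

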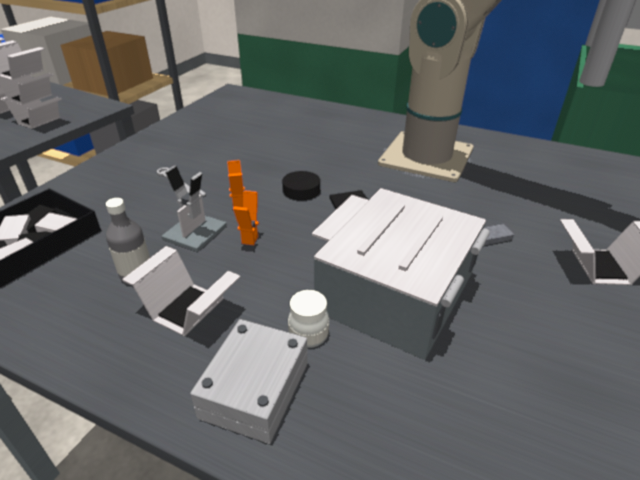

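View pics/top0.png

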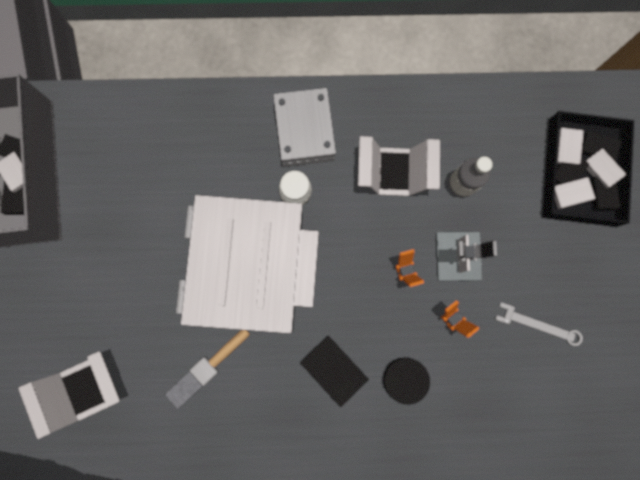

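The scene view shows the closed box at (400,265) with its lip toward the left (340,220), and the grey clip on its stand at (190,205). The orange clips (240,205) are decoys. In the top view the box is at (245,265), the lip at (308,268) and the stand at (460,256). The two brackets are at (400,165) and (70,395).

```bash
cat > h.py <<'E'
import numpy as np,cv2
from cell import ctrl
C={n:np.load(n+".npz") for n in("scene","top")}
def ray(n,u,v,z):
    K,T=C[n]["K"],C[n]["T"]; d=T[:3,:3]@np.linalg.inv(K)@[u,v,1]; o=T[:3,3]
    return (o+d*(z-o[2])/d[2])
def proj(n,p):
    K,T=C[n]["K"],C[n]["T"]; q=K@(T[:3,:3].T@(np.array(p)-T[:3,3])); return q[:2]/q[2]
def crop(n,x0,y0,x1,y1,s,name):
    d=ctrl.get_image(n)["img"][y0:y1,x0:x1]; cv2.imwrite(name,cv2.resize(d,None,fx=s,fy=s,interpolation=cv2.INTER_CUBIC))
E
python3 - <<'E'
from h import *
crop("top",170,180,330,340,4,"pics/boxtop.png")
crop("top",390,210,520,310,6,"pics/standtop.png")
crop("scene",140,140,280,260,5,"pics/standsc.png")
E
```

```text
(no output)
```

View pics/boxtop.png

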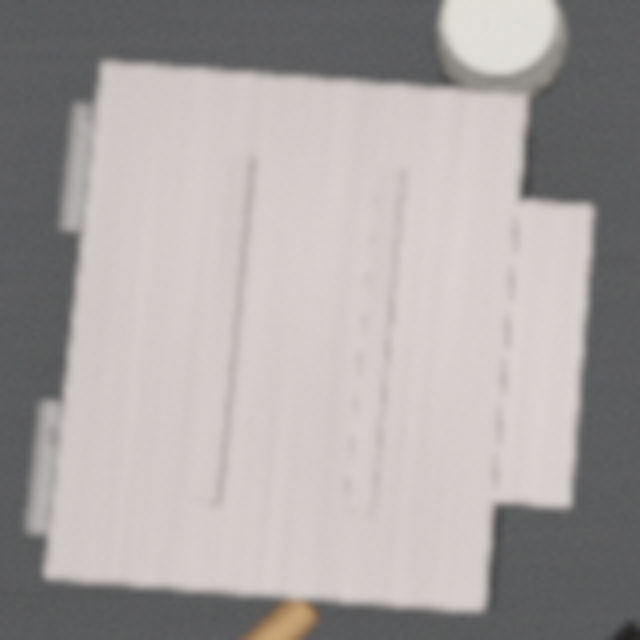

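View pics/standtop.png

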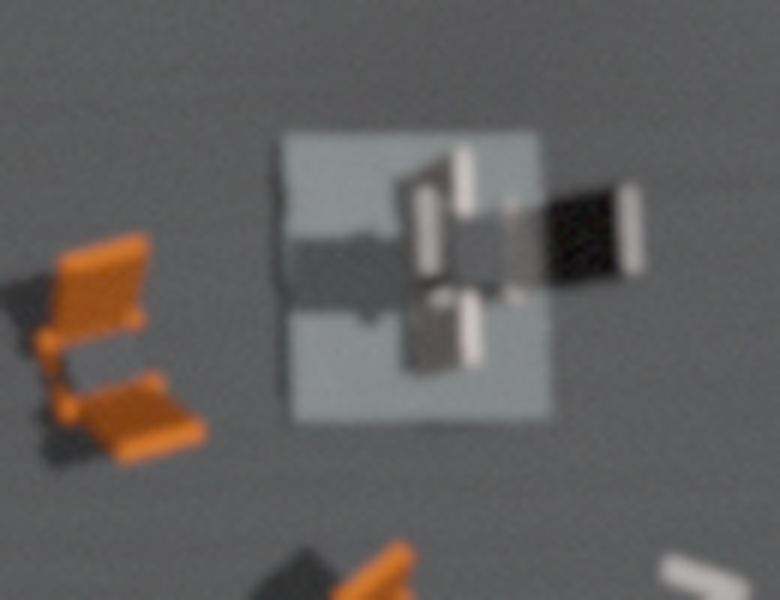

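View pics/standsc.png

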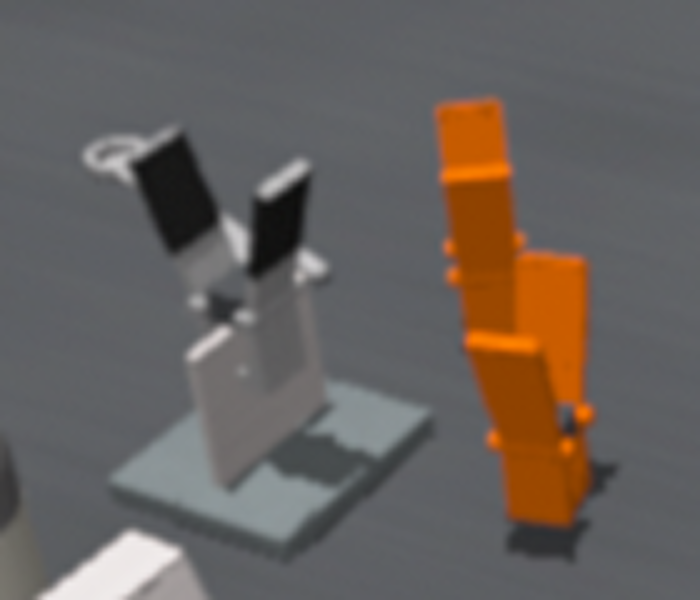

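Run:
```python
from h import *
f=lambda u,v:(u/4+170,v/4+180)
P=[ray("top",*f(*c),121)[:2] for c in[(100,62),(527,95),(485,610),(45,578)]]
L=[ray("top",*f(*c),121)[:2] for c in[(595,205),(570,507)]]
print("lid",np.round(P,1),"c",np.mean(P,0)); print("sides",[np.linalg.norm(P[i]-P[(i+1)%4]) for i in range(4)])
print("lip",np.round(L,1),np.mean(L,0),np.linalg.norm(L[0]-L[1]))
x=(P[0]-P[3])+(P[1]-P[2]); yaw=np.arctan2(x[1],x[0]);print("yaw of axis along hinge",yaw, "lip", np.arctan2(*(L[0]-L[1])[::-1]))
g=lambda u,v:(u/6+390,v/6+210)
S=[ray("top",*g(*c),12)[:2] for c in[(285,132),(538,132),(550,418),(293,420)]]
print("stand",np.round(S,1),np.mean(S,0)); d=(S[0]-S[3])+(S[1]-S[2]);print(np.arctan2(d[1],d[0]),[np.linalg.norm(S[i]-S[(i+1)%4]) for i in range(4)])
h=[ray("top",*g(*c),143)[:2] for c in[(427,230),(628,230)]]
print("handles",h,np.mean(h,0))
p=[ray("top",*g(*c),75)[:2] for c in[(461,148),(473,366)]];print("plate",p,np.mean(p,0),np.arctan2(*(p[0]-p[1])[::-1]))
# scene check
s=lambda u,v:(u/5+140,v/5+140)
for z in (143,): 
  print("scene handles",ray("scene",*s(160,145),z),ray("scene",*s(285,180),z))
print("scene plate ends",ray("scene",*s(192,357),75),ray("scene",*s(300,290),75))
for q in[(188,235),(360,235)]: pass
b=[ray("top",u,v,72) for u,v in[(358,138),(440,140),(360,190),(438,195)]];print("br",np.round(b))
```

```text
lid [[661.  177.3]
 [640.5 -22.2]
 [402.8   2.4]
 [422.8 201.3]] c [531.76866145  89.67775358]
sides [np.float64(200.50613877629272), np.float64(238.95609644684095), np.float64(199.9575264630933), np.float64(239.4326808436258)]
lip [[587.5 -52.7]
 [448.1 -37.4]] [517.79575726 -45.05001707] 140.2020434413908
yaw of axis along hinge -0.10174964026568133 lip -0.10888316579292086
stand [[ 596.1 -300.1]
 [ 593.9 -387.8]
 [ 495.2 -385.3]
 [ 496.9 -297.2]] [ 545.52606175 -342.5845349 ]
-0.02730550240995888 [np.float64(87.75652593124356), np.float64(98.69460607224467), np.float64(88.11717196614413), np.float64(99.22668972353058)]
handles [array([ 546.05377481, -311.54163028]), array([ 544.46032548, -373.10633542])] [ 545.25705014 -342.32398285]
plate [array([ 580.32498021, -342.84635834]), array([ 509.14991368, -342.1877141 ])] [ 544.73744695 -342.51703622] -0.00925359788671674
scene handles [ 544.59163867 -369.54991297  143.        ] [ 545.94036029 -309.84207545  143.        ]
scene plate ends [ 580.14975648 -340.98446388   75.        ] [ 522.29374852 -332.78682813   75.        ]
br [[ 782. -137.   72.]
 [ 774. -302.   72.]
 [ 675. -137.   72.]
 [ 661. -291.   72.]]
```

```bash
cat >> h.py <<'E'
def go(x,y,z,yaw):
    s=ctrl.read_state(); p=s["eef_pos"]; w=s["tool_rot"][2]
    d=np.array([x,y,z])-p
    tx=np.array([np.cos(w),np.sin(w)]); ty=np.array([np.sin(w),-np.cos(w)])
    dy=(yaw-w+np.pi)%(2*np.pi)-np.pi
    print("t=%.2f"%s["clock"],"at",np.round(p,1),"yaw %.3f"%w,"w %.1f"%s["width"],"F",np.round(s["force"],1),"->",np.round([d[:2]@tx/25,d[:2]@ty/25,-d[2]/25,-np.degrees(dy)/6],2))
E
python3 - <<'E'
from h import *
go(420,350,250,1.468); go(500,-100,250,1.468)
E
```

```text
t=0.25 at [161.2 629.4 230.9] yaw 2.891 w 85.5 F [ 0.2 -0.4 -0.9] -> [-12.8   -8.26  -0.76  13.59]
t=0.25 at [161.2 629.4 230.9] yaw 2.891 w 85.5 F [ 0.2 -0.4 -0.9] -> [-20.37 -24.9   -0.76  13.59]
```

servo_tool(
  commands=[-12.8,-8.3,-0.8,13.6,1,-12.8,-8.3,-0.8,13.6,1,-12.8,-8.3,-0.8,13.6,1,-12.8,-8.3,-0.8,13.6,1,-12.8,-8.3,-0.8,13.6,1,-12.8,-8.3,-0.8,13.6,1,-12.8,-8.3,-0.8,13.6,1,-20.4,-25,-0.8,13.6,1,-20.4,-25,-0.8,13.6,1,-20.4,-25,-0.8,13.6,1],
)

```text
clock: 1.08
eef_pos: [392.1, 293.0, 247.7]
tool_rot: [3.141, -0.0, 1.634]
force: [0.7, -0.7, -1.1]
width: 0.3
```

Run:
```python
from h import *
go(500,-110,250,1.468);go(512,-100,95,1.468);print(ctrl.read_state()["qpos"])
```

```text
t=1.08 at [392.1 293.  247.7] yaw 1.634 w 0.3 F [ 0.7 -0.7 -1.1] -> [-16.36   3.28  -0.09   1.59]
t=1.08 at [392.1 293.  247.7] yaw 1.634 w 0.3 F [ 0.7 -0.7 -1.1] -> [-15.99   3.79   6.11   1.59]
[-0.99620223  0.40344305  0.41387743  1.94145328 -0.21402179  0.8388207
 -0.40441243]
```

servo_tool(
  commands=[-16.4,3.4,-0.1,1.6,1,-16.4,3.4,-0.1,1.6,1,-16.4,3.4,-0.1,1.6,1,-16.4,3.4,-0.1,1.6,1,-16.4,3.4,-0.1,1.6,1,-16.4,3.4,-0.1,1.6,1,-16.4,3.4,-0.1,1.6,1,-16.4,3.4,-0.1,1.6,1,-16.4,3.4,-0.1,1.6,1,-16.4,3.4,-0.1,1.6,1],
)

```text
clock: 1.92
eef_pos: [504.7, -108.0, 250.3]
tool_rot: [3.141, -0.0, 1.473]
force: [0.4, 0.9, -0.4]
width: 0.1
```

Run:
```python
from h import *
go(512,-100,95,1.468);go(515,-75,95,1.468)
d=ctrl.get_image("scene")["img"];cv2.imwrite("pics/s1.png",d)
```

```text
t=1.92 at [ 504.7 -108.   250.3] yaw 1.473 w 0.1 F [ 0.4  0.9 -0.4] -> [0.35 0.26 6.21 0.05]
t=1.92 at [ 504.7 -108.   250.3] yaw 1.473 w 0.1 F [ 0.4  0.9 -0.4] -> [1.35 0.28 6.21 0.05]
```

View pics/s1.png

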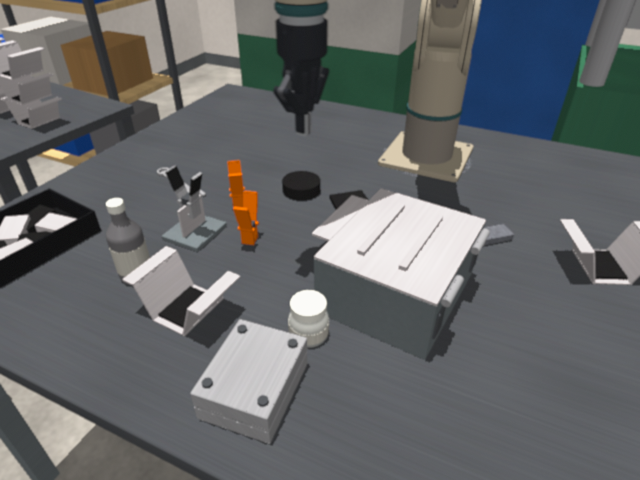

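The gripper is closed at (305,115) in the scene view, in front of the lip and clear. I'll try pressing the finger sides on the lip's edge and lifting by friction.

servo_tool(
  commands=[0.4,0.3,6.1,0,1,0.4,0.3,6.1,0,1,0.4,0.3,6.1,0,1,0.4,0.3,6.1,0,1,0.4,0.3,6.1,0,1,1.4,0.3,6.1,0,1,1.4,0.3,6.1,0,1],
)

```text
clock: 2.55
eef_pos: [516.0, -67.9, 98.1]
tool_rot: [-3.141, -0.003, 1.477]
force: [0.3, 1.2, 0.3]
width: 0.4
```

Run:
```python
from h import *
go(517,-56,98,1.468)
crop("top",240,210,370,310,6,"pics/t2.png")
```

```text
t=2.55 at [516.  -67.9  98.1] yaw 1.477 w 0.4 F [0.3 1.2 0.3] -> [ 0.48 -0.01  0.01  0.09]
```

View pics/t2.png

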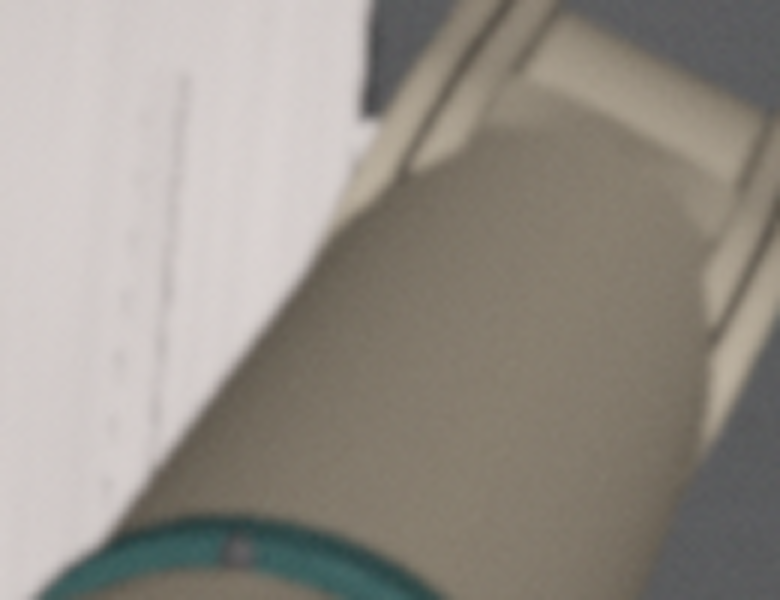

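The arm hides the lip from above, so I'll go by force and approach until contact.

servo_tool(
  commands=[0.3,0,0,0,1,0.5,0,0,0,1,0.6,0,0,0,1,0.6,0,0,0,1],
)

```text
clock: 2.93
eef_pos: [517.2, -56.3, 98.3]
tool_rot: [3.141, -0.0, 1.474]
force: [0.5, 0.8, -0.1]
width: -0.2
```

servo_tool(
  commands=[0.2,0,0,0,1,0.2,0,0,0,1],
)

```text
clock: 3.1
eef_pos: [517.4, -54.9, 98.1]
tool_rot: [3.14, 0.004, 1.471]
force: [-0.8, -5.8, 2.6]
width: 0.3
```

servo_tool(
  commands=[0.2,0,0,0,1,0.2,0,0,0,1],
)

```text
clock: 3.27
eef_pos: [517.4, -54.8, 98.2]
tool_rot: [3.139, 0.009, 1.468]
force: [-3.0, -16.5, 0.7]
width: -0.1
```

servo_tool(
  commands=[0.15,0,-0.1,0,1,0.15,0,-0.3,0,1,0.15,0,-0.5,0,1,0.15,0,-0.6,0,1],
)

```text
clock: 3.6
eef_pos: [517.4, -54.1, 113.6]
tool_rot: [3.139, 0.012, 1.465]
force: [-4.1, -20.8, -0.5]
width: -0.4
```

Run:
```python
from h import *
go(517,-56,98,1.468)
crop("scene",270,120,470,270,4,"pics/s3.png")
```

```text
t=3.60 at [517.4 -54.1 113.6] yaw 1.465 w -0.4 F [ -4.1 -20.8  -0.5] -> [-0.08 -0.01  0.62 -0.03]
```

View pics/s3.png

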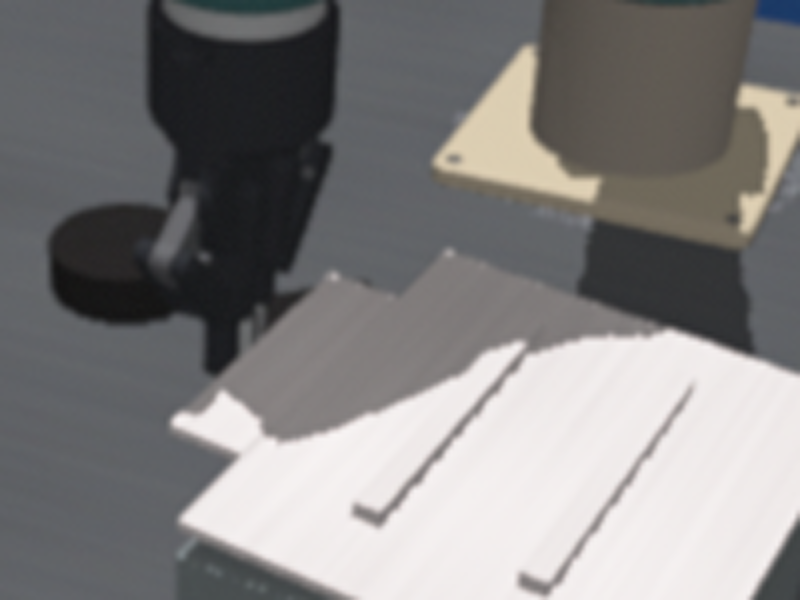

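Run:
```python
from h import *
for z in(115,121,128,136):print(z,proj("scene",(587.5,-52.7,z)))
```

```text
115 [310.52548607 235.12174134]
121 [310.50261583 232.21369416]
128 [310.47566298 228.78652529]
136 [310.44449658 224.82358633]
```

The scene view shows the near corner of the lip at about (312,226), up from (311,233). It has risen roughly 12–15 mm with the fingers, so friction holds. I'll follow the arc.

servo_tool(
  commands=[0.05,0,-0.2,0,1,0.1,0,-0.4,0,1,0.12,0,-0.6,0,1,0.15,0,-0.8,0,1,0.2,0,-1.0,0,1,0.25,0,-1.2,0,1,0.3,0,-1.4,0,1,0.35,0,-1.6,0,1,0.35,0,-1.6,0,1],
)

```text
clock: 4.4
eef_pos: [518.2, -47.4, 154.5]
tool_rot: [3.138, 0.014, 1.464]
force: [-6.2, -25.7, 5.3]
width: 0.1
```

Run:
```python
from h import *
go(517,-56,98,1.468)
crop("scene",270,80,470,230,4,"pics/s4.png")
```

```text
t=4.40 at [518.2 -47.4 154.5] yaw 1.464 w 0.1 F [ -6.2 -25.7   5.3] -> [-0.35 -0.01  2.26 -0.04]
```

View pics/s4.png

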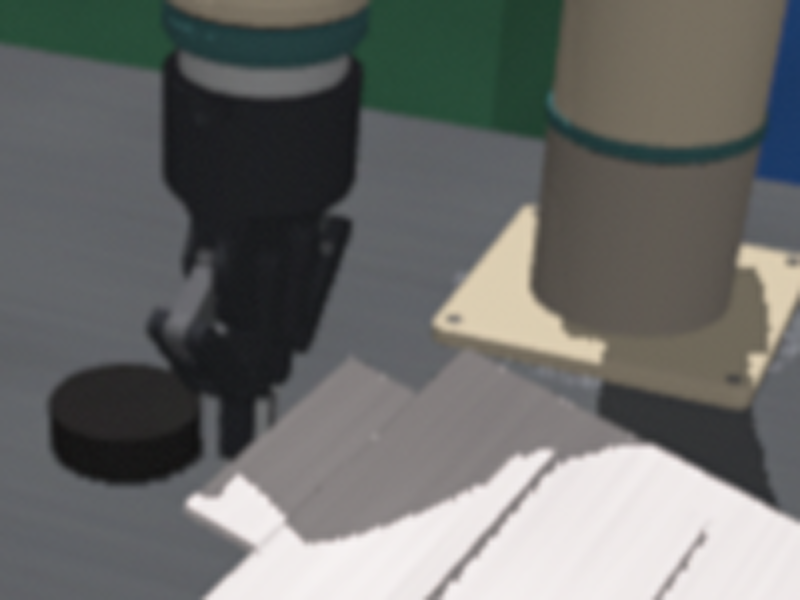

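Still following: the fingers are on the lip's edge at (327,195) and the lip is tilting up.

servo_tool(
  commands=[0.07,0,-0.26,0,1,0.14,0,-0.52,0,1,0.21,0,-0.72,0,1,0.28,0,-0.92,0,1,0.36,0,-1.12,0,1,0.44,0,-1.32,0,1,0.52,0,-1.52,0,1,0.6,0,-1.72,0,1,0.7,0,-1.92,0,1,0.8,0,-2.12,0,1],
)

```text
clock: 5.28
eef_pos: [520.3, -26.9, 207.8]
tool_rot: [3.138, 0.014, 1.464]
force: [-5.0, -22.7, 11.4]
width: 0.2
```

Run:
```python
from h import *
go(517,-56,98,1.468)
crop("scene",270,40,470,190,4,"pics/s5.png")
```

```text
t=5.28 at [520.3 -26.9 207.8] yaw 1.464 w 0.2 F [ -5.  -22.7  11.4] -> [-1.17 -0.01  4.39 -0.04]
```

View pics/s5.png

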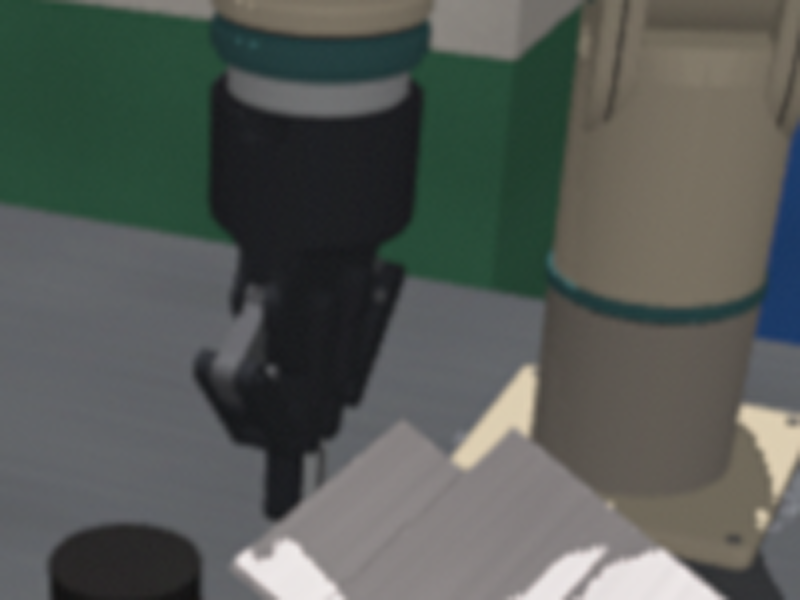

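servo_tool(
  commands=[0.17,0,-0.3,0,1,0.35,0,-0.6,0,1,0.55,0,-0.9,0,1,0.76,0,-1.2,0,1,1.0,0,-1.5,0,1,1.24,0,-1.8,0,1,1.42,0,-2.0,0,1,1.6,0,-2.2,0,1,1.8,0,-2.4,0,1,2.04,0,-2.6,0,1],
)

```text
clock: 6.17
eef_pos: [525.9, 36.2, 271.0]
tool_rot: [-3.141, -0.0, 1.473]
force: [0.0, -0.3, 0.0]
width: 0.1
```

Run:
```python
from h import *
go(517,-56,98,1.468)
cv2.imwrite("pics/s6.png",ctrl.get_image("scene")["img"])
```

```text
t=6.17 at [525.9  36.2 271. ] yaw 1.473 w 0.1 F [ 0.  -0.3  0. ] -> [-3.71  0.01  6.92  0.04]
```

View pics/s6.png

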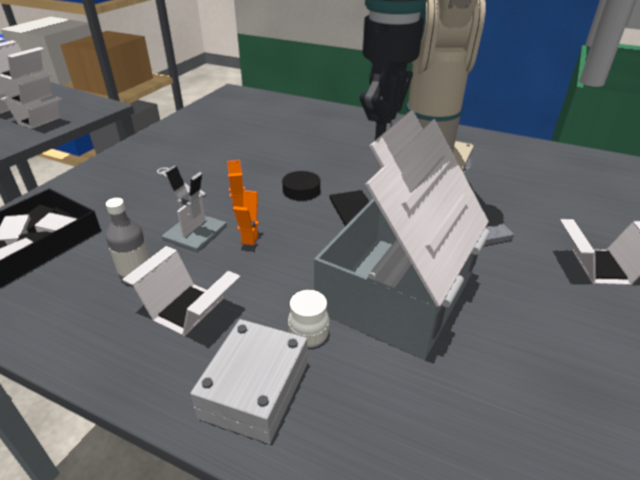

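The lid is past balance and swinging open on its own at (430,200), and the arm is free of it. Next I move over the clip, opening and turning the gripper.

servo_tool(
  commands=[-3,0,0,3,0,-6,0,0,6,0,-15.1,-0.7,0.4,14.2,0,-15.1,-0.7,0.4,14.2,0,-15.1,-0.7,0.4,14.2,0,-15.1,-0.7,0.4,14.2,0,-15.1,-0.7,0.4,14.2,0,-15.1,-0.7,0.4,14.2,0,-15.1,-0.7,0.4,14.2,0,-15.1,-0.7,0.4,14.2,0],
)

```text
clock: 7.05
eef_pos: [468.2, -346.5, 260.9]
tool_rot: [3.135, 0.003, 0.208]
force: [-0.5, 0.4, 0.3]
width: 85.1
```

Run:
```python
from h import *
go(545,-342.3,200,-0.02);print(ctrl.read_state()["qpos"])
cv2.imwrite("pics/s7.png",ctrl.get_image("scene")["img"])
cv2.imwrite("pics/t7.png",ctrl.get_image("top")["img"])
```

```text
t=7.05 at [ 468.2 -346.5  260.9] yaw 0.208 w 85.1 F [-0.5  0.4  0.3] -> [3.04 0.47 2.44 2.17]
[ 0.07504788  0.62949427  0.8531301   1.69314363 -0.52634031  1.06160272
 -0.26694287]
```

View pics/s7.png

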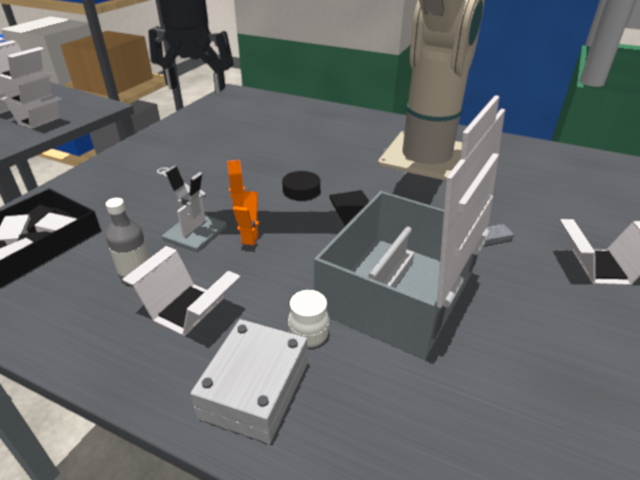

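View pics/t7.png

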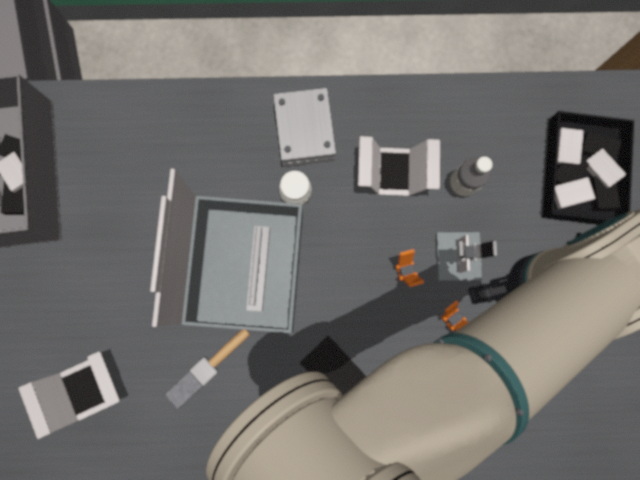

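The lid is standing open (edge-on at (470,190) in the scene view). The rimmed plate shows at (257,268) in the top view and (392,257) in the scene view. I'll measure the rim now, and confirm the clip in an enlarged crop. It is the grey one with black pads at (463,256) on its stand; the orange pair at (408,268) and (460,318) are decoys.

Run:
```python
from h import *
a=cv2.imread("pics/t7.png")[215:325,205:305]; cv2.imwrite("pics/pl_t.png",cv2.resize(a,None,fx=5.4,fy=5.4,interpolation=2))
a=cv2.imread("pics/s7.png")[215:295,350:450]; cv2.imwrite("pics/pl_s.png",cv2.resize(a,None,fx=7,fy=7,interpolation=2))
crop("top",430,220,510,290,8,"pics/clip_t.png")
```

```text
(no output)
```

View pics/pl_t.png

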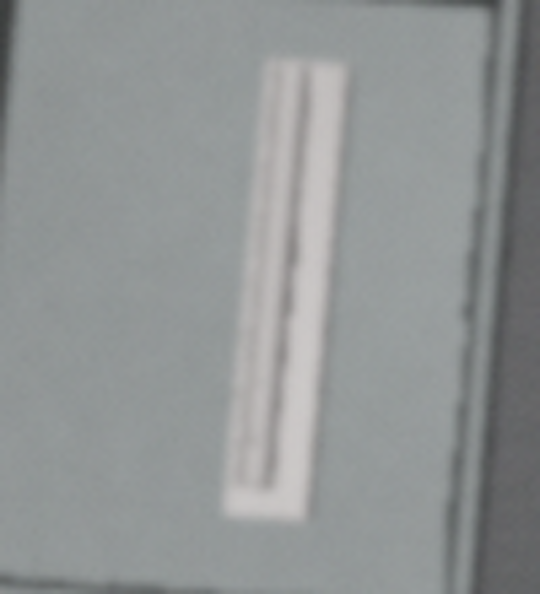

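View pics/pl_s.png

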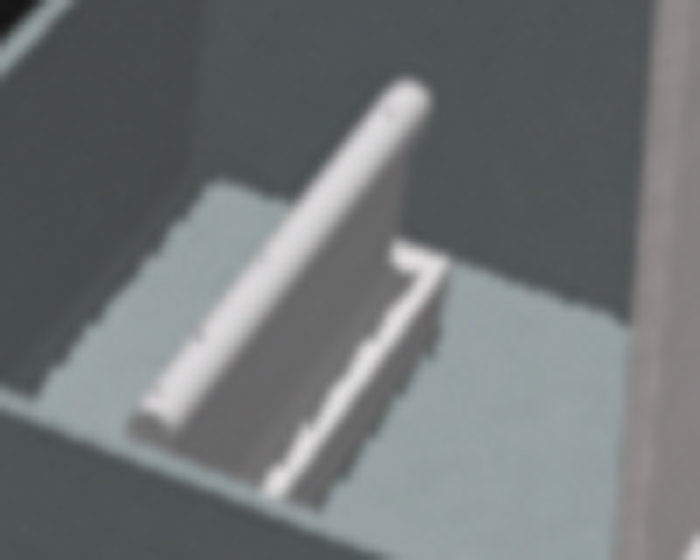

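View pics/clip_t.png

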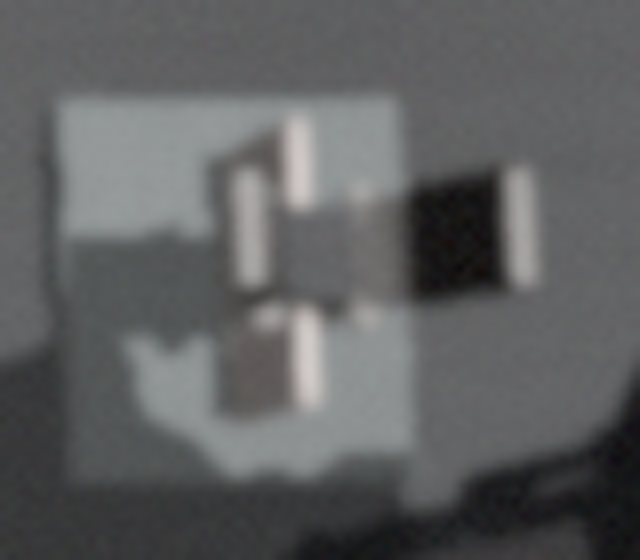

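Run:
```python
from h import *
def tri(a,b):
    A=[];B=[]
    for n,(u,v) in(("scene",a),("top",b)):
        o=C[n]["T"][:3,3]; d=ray(n,u,v,0)-o; d/=np.linalg.norm(d); M=np.eye(3)-np.outer(d,d); A.append(M);B.append(M@o)
    return np.linalg.lstsq(np.vstack(A),np.hstack(B),rcond=None)[0]
s=lambda u,v:(u/7+350,v/7+215); t=lambda u,v:(u/5.4+205,v/5.4+215)
# near-cam end in scene = larger x end = upper in top view?
# sanity of scene correspondence
print(tri(s(408,85),t(255,488)),tri(s(150,405),t(285,65)))
for z in(75,85,95,107):
  p=ray("top",*t(285,65),z),ray("top",*t(255,488),z); m=(p[0]+p[1])/2
  q=ray("scene",*s(150,405),z),ray("scene",*s(408,85),z)
  print(z,np.round(p,0).tolist(),np.round(q,0).tolist(),m,np.linalg.norm(p[0]-p[1]))
c=np.array([531.8,89.7]); y=-.103; print("plate expected",c+[20*np.sin(y),-20*np.cos(y)])
go(545,-342.3,200,-0.02)
```

```text
[454.07051632  77.573447    85.62680237] [603.67294256  63.43172199  88.06474412]
75 [[606.0, 65.0, 75.0], [455.0, 77.0, 75.0]] [[589.0, 59.0, 75.0], [439.0, 76.0, 75.0]] [530.17586571  71.13400223  75.        ] 151.51858292151763
85 [[604.0, 64.0, 85.0], [454.0, 76.0, 85.0]] [[600.0, 62.0, 85.0], [453.0, 79.0, 85.0]] [529.26472815  70.14978677  85.        ] 150.12029431615903
95 [[602.0, 63.0, 95.0], [454.0, 75.0, 95.0]] [[611.0, 65.0, 95.0], [467.0, 82.0, 95.0]] [528.3535906   69.16557131  95.        ] 148.72200571080043
107 [[601.0, 62.0, 107.0], [454.0, 74.0, 107.0]] [[625.0, 69.0, 107.0], [484.0, 85.0, 107.0]] [527.26022553  67.98451276 107.        ] 147.04405938437003
plate expected [529.74364049  69.80599624]
t=7.20 at [ 471.8 -337.4  259.6] yaw 0.225 w 85.5 F [ 0.9 -0.3 -0.2] -> [2.81 0.84 2.39 2.34]
```

The rim triangulates to a top height of about 86–87 mm, 28 mm below the walls, with its middle at about (529.5, 70). That agrees with the box-based estimate. The crop confirms the grey clip. I'll align above it.

servo_tool(
  commands=[2.8,0.8,1.5,2.3,0,2.8,0.8,1.5,2.3,0,2.8,0.8,1.5,2.3,0,2.8,0.8,1.5,2.3,0,2.8,0.8,1.5,2.3,0],
)

```text
clock: 7.62
eef_pos: [544.7, -340.0, 222.4]
tool_rot: [-3.14, 0.002, -0.012]
force: [-0.6, -0.6, 0.1]
width: 85.6
```

Run:
```python
from h import *
go(545,-342.3,104,-0.02)
```

```text
t=7.62 at [ 544.7 -340.   222.4] yaw -0.012 w 85.6 F [-0.6 -0.6  0.1] -> [0.01 0.09 4.74 0.07]
```

servo_tool(
  commands=[0,0.1,2,0.1,0,0,0.1,3,0.1,0,0,0.1,3,0.1,0,0,0.1,3,0.1,0],
)

```text
clock: 7.95
eef_pos: [543.5, -343.6, 148.5]
tool_rot: [-3.14, 0.001, -0.027]
force: [0.4, -0.0, 0.5]
width: 85.4
```

Run:
```python
from h import *
go(545,-342.3,104,-0.02)
crop("scene",130,90,280,250,4.5,"pics/s8.png")
```

```text
t=7.95 at [ 543.5 -343.6  148.5] yaw -0.027 w 85.4 F [ 0.4 -0.   0.5] -> [ 0.06 -0.05  1.78 -0.07]
```

View pics/s8.png

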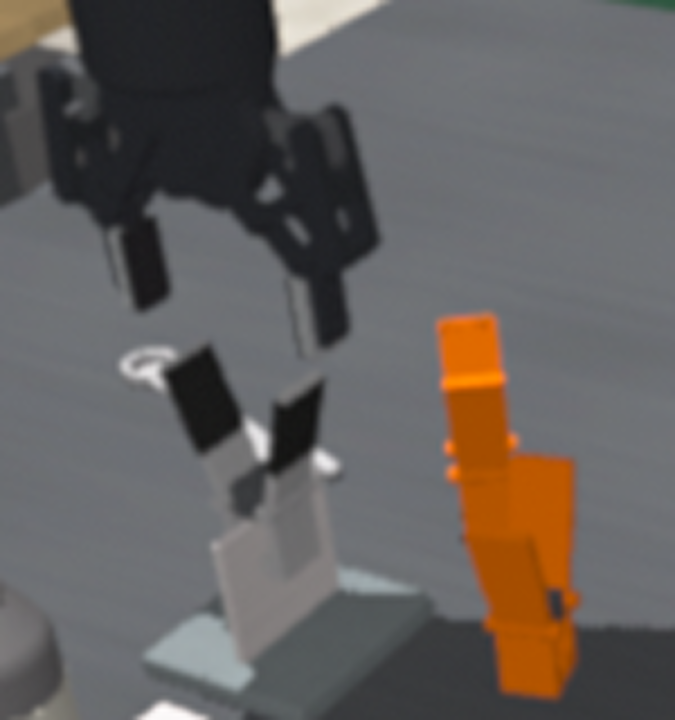

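The open fingers straddle the clip handles at about (165,155) and (200,165) in the scene view. Descending.

servo_tool(
  commands=[0.05,-0.05,0.9,0,0,0.05,-0.05,1.4,0,0,0.05,-0.05,1.75,0,0,0.05,-0.05,1.75,0,0,0.05,-0.05,1.75,0,0],
)

```text
clock: 8.42
eef_pos: [545.8, -343.6, 105.1]
tool_rot: [3.141, -0.0, -0.028]
force: [0.1, -1.0, -0.1]
width: 85.1
```

Run:
```python
from h import *
go(545,-342.3,104,-0.02)
crop("scene",130,90,280,250,4.5,"pics/s9.png")
```

```text
t=8.42 at [ 545.8 -343.6  105.1] yaw -0.028 w 85.1 F [ 0.1 -1.  -0.1] -> [-0.03 -0.05  0.04 -0.08]
```

View pics/s9.png

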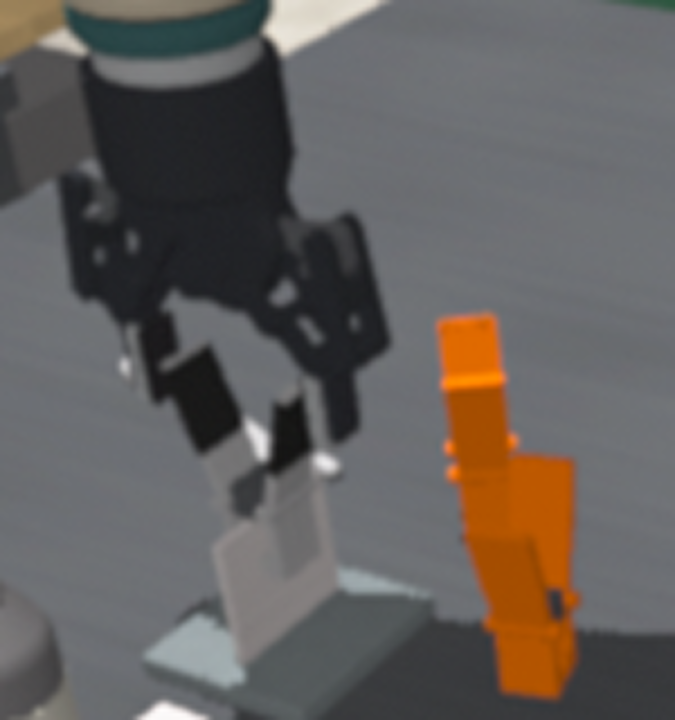

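servo_tool(
  commands=[-0.03,-0.05,0.04,-0.1,0.3,-0.03,-0.05,0.04,-0.1,0.5,-0.03,-0.05,0.04,-0.1,0.8,-0.03,-0.05,0.04,-0.1,1,-0.03,-0.05,0.04,-0.1,1,-0.03,-0.05,0.04,-0.1,1,-0.03,-0.05,0.04,-0.1,1,-0.03,-0.05,0.04,-0.1,1,-0.03,-0.05,0.04,-0.1,1],
)

```text
clock: 9.22
eef_pos: [546.4, -342.9, 107.2]
tool_rot: [3.141, -0.004, -0.017]
force: [-1.1, 3.6, 17.8]
width: 24.0
```

Run:
```python
from h import *
go(545,-342.3,104,-0.02)
crop("scene",130,90,280,250,4.5,"pics/s10.png")
```

```text
t=9.22 at [ 546.4 -342.9  107.2] yaw -0.017 w 24.0 F [-1.1  3.6 17.8] -> [-0.06 -0.02  0.13  0.03]
```

View pics/s10.png

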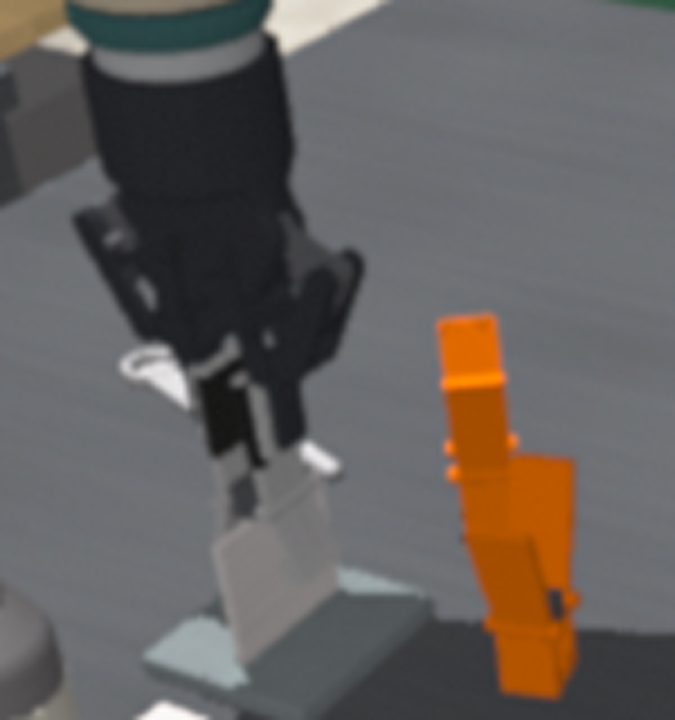

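Squeezed (width 24 mm), with the throat resting on the stand's edge at TCP z ≈ 107. Lifting.

servo_tool(
  commands=[0,0,-0.5,0,1,0,0,-1,0,1,0,0,-1.6,0,1,0,0,-2.4,0,1,0,0,-3.4,0,1,0,0,-4.6,0,1,0,0,-5.8,0,1,0,0,-6,0,1,0,0,-6,0,1],
)

```text
clock: 10.02
eef_pos: [545.7, -343.3, 256.3]
tool_rot: [3.139, -0.004, -0.018]
force: [-0.3, -1.0, -2.1]
width: 24.5
```

Run:
```python
from h import *
go(525,-100,260,-0.103);go(529.5,70,260,-0.103);print(ctrl.read_state()["qpos"])
cv2.imwrite("pics/s11.png",ctrl.get_image("scene")["img"])
```

```text
t=10.02 at [ 545.7 -343.3  256.3] yaw -0.018 w 24.5 F [-0.3 -1.  -2.1] -> [-1.   -9.72 -0.15  0.81]
t=10.02 at [ 545.7 -343.3  256.3] yaw -0.018 w 24.5 F [-0.3 -1.  -2.1] -> [ -0.94 -16.52  -0.15   0.81]
[ 0.04373799  0.74466372  0.88852939  1.5228413  -0.6105479   1.16393828
 -0.54203707]
```

View pics/s11.png

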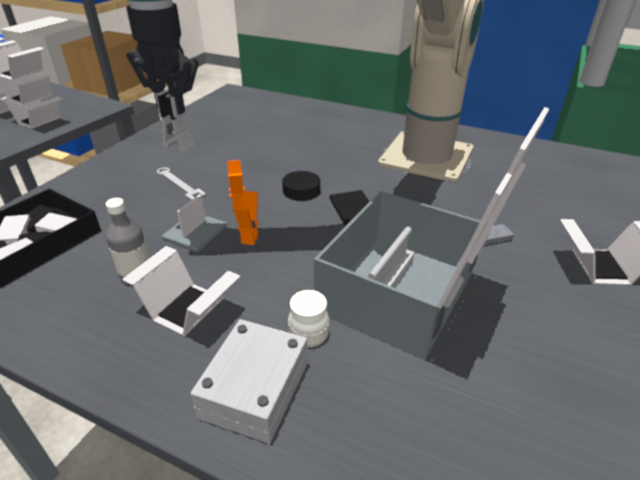

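Force −2.1 N matches the clip's weight. The scene view shows the clip in the gripper at (175,125), the empty stand, and the lid fully back. Carrying it toward the box.

servo_tool(
  commands=[-1,-9.7,-0.2,0.8,1,-1,-9.7,-0.2,0.8,1,-1,-9.7,-0.2,0.8,1,-1,-9.7,-0.2,0.8,1,-1,-9.7,-0.2,0.8,1,-1,-9.7,-0.2,0.8,1,-1,-9.7,-0.2,0.8,1,-1,-9.7,-0.2,0.8,1],
)

```text
clock: 10.73
eef_pos: [523.5, -95.4, 256.5]
tool_rot: [-3.14, 0.004, -0.096]
force: [0.1, -0.9, -2.2]
width: 24.3
```

Run:
```python
from h import *
go(529.5,70,220,-0.103);print(ctrl.read_state()["qpos"])
cv2.imwrite("pics/s12.png",ctrl.get_image("scene")["img"])
```

```text
t=10.73 at [523.5 -95.4 256.5] yaw -0.096 w 24.3 F [ 0.1 -0.9 -2.2] -> [-0.39 -6.61  1.46  0.07]
[-0.4928913   0.61808283  1.00794296  1.82756443 -0.60260499  1.04404515
 -0.91197071]
```

View pics/s12.png

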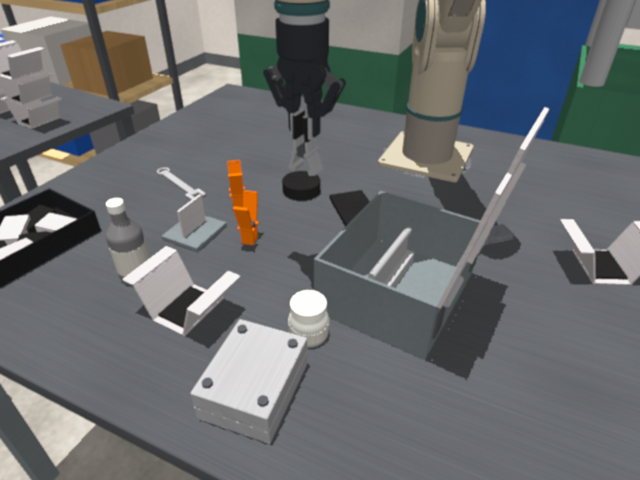

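servo_tool(
  commands=[-0.2,-2,0.3,0,1,-0.4,-6.6,1,0.1,1,-0.4,-6.6,1.4,0.1,1,-0.4,-6.6,1.4,0.1,1,-0.4,-6.6,1.4,0.1,1,-0.4,-6.6,1.4,0.1,1,-0.4,-6.6,1.4,0.1,1],
)

```text
clock: 11.37
eef_pos: [531.1, 63.9, 223.0]
tool_rot: [3.139, 0.0, -0.114]
force: [-0.1, -0.1, -1.2]
width: 24.1
```

Run:
```python
from h import *
go(529.5,70,150,-0.103);print(ctrl.read_state()["qpos"])
cv2.imwrite("pics/s13.png",ctrl.get_image("scene")["img"])
crop("scene",330,80,480,280,3,"pics/s13c.png")
```

```text
t=11.37 at [531.1  63.9 223. ] yaw -0.114 w 24.1 F [-0.1 -0.1 -1.2] -> [-0.09 -0.24  2.92 -0.1 ]
[-0.78488092  0.67528869  1.00853711  1.86440376 -0.67985743  0.99387572
 -1.16240602]
```

View pics/s13.png

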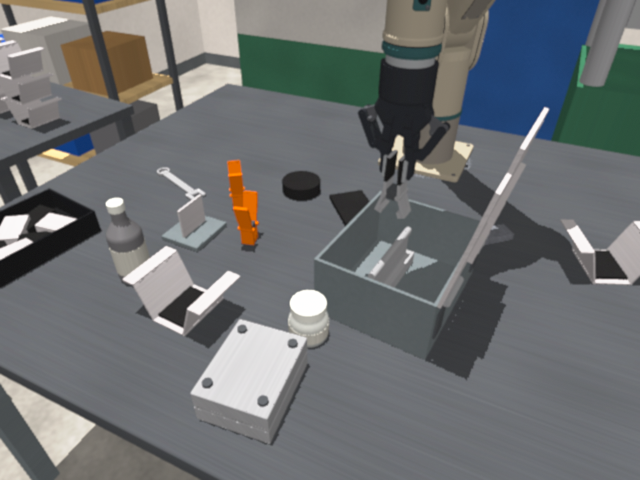

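View pics/s13c.png

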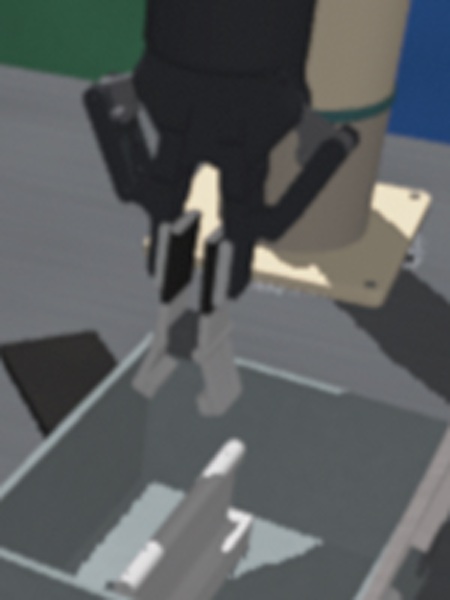

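The clip hangs above the plate, jaws open, near (392,200) in the scene view. I'll align in y and come down to just above the rim.

servo_tool(
  commands=[-0.1,-0.2,1.3,-0.1,1,-0.1,-0.2,2.2,-0.1,1,-0.1,-0.2,2.6,-0.1,1,-0.1,-0.2,2.6,-0.1,1,-0.1,-0.2,2.6,-0.1,1],
)

```text
clock: 11.88
eef_pos: [529.6, 69.5, 159.0]
tool_rot: [3.141, -0.001, -0.104]
force: [-0.1, 0.1, -2.5]
width: 24.2
```

Run:
```python
from h import *
go(529.5,70,119,-0.103)
crop("scene",340,140,460,290,4,"pics/s14.png")
crop("top",190,200,310,330,4.5,"pics/t14.png")
go(529.5,70,119,-0.103)
```

```text
t=11.88 at [529.6  69.5 159. ] yaw -0.104 w 24.2 F [-0.1  0.1 -2.5] -> [-0.01 -0.02  1.6  -0.01]
t=11.98 at [530.3  70.2 159.8] yaw -0.103 w 24.0 F [-0.5 -0.1 -2.2] -> [-0.03  0.01  1.63  0.  ]
```

View pics/s14.png

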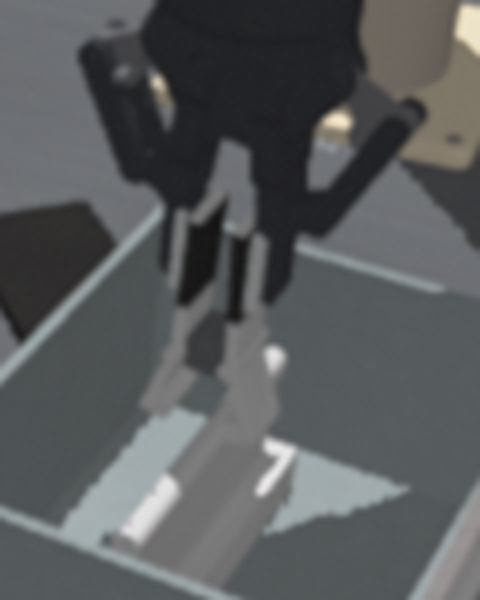

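View pics/t14.png

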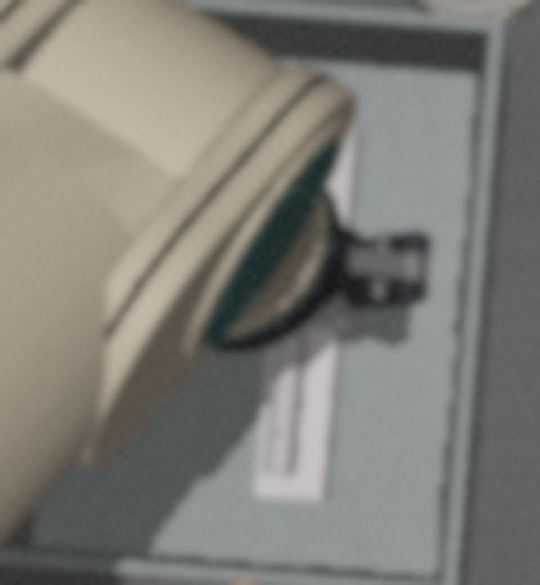

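Run:
```python
from h import *
for z in(100,105,110):
  q=[(proj("scene",(529.9+0.103*d,70+d,z))-[340,140])*4 for d in(-14,0,14)]
  print(z,np.round(q).tolist())
```

```text
100 [[174.0, 400.0], [204.0, 411.0], [235.0, 421.0]]
105 [[175.0, 391.0], [205.0, 401.0], [236.0, 412.0]]
110 [[176.0, 381.0], [206.0, 392.0], [237.0, 402.0]]
```

Jaw tips straddle the rim line, with their midpoint within about 2 mm of the prediction. Now I descend carefully.

servo_tool(
  commands=[0,0,0.4,0,1,0,0,0.7,0,1,0,0,1.0,0,1,0,0,1.2,0,1,0,0,1.2,0,1],
)

```text
clock: 12.4
eef_pos: [528.2, 71.4, 127.1]
tool_rot: [3.141, 0.002, -0.101]
force: [-0.3, -0.7, -2.6]
width: 24.4
```

servo_tool(
  commands=[0,0,0.08,0,1,0,0,0.16,0,1,0,0,0.16,0,1],
)

```text
clock: 12.65
eef_pos: [529.1, 71.2, 124.2]
tool_rot: [3.142, 0.0, -0.101]
force: [0.4, 0.4, -1.5]
width: 24.0
```

servo_tool(
  commands=[0,0,0.08,0,1,0,0,0.12,0,1,0,0,0.12,0,1],
)

```text
clock: 12.9
eef_pos: [529.1, 71.3, 121.3]
tool_rot: [-3.142, 0.0, -0.101]
force: [1.1, 0.1, -1.5]
width: 24.1
```

servo_tool(
  commands=[0,0,0.06,0,1,0,0,0.08,0,1,0,0,0.08,0,1],
)

```text
clock: 13.15
eef_pos: [529.3, 71.2, 119.7]
tool_rot: [-3.141, -0.0, -0.101]
force: [-0.4, 0.6, 1.4]
width: 24.0
```

servo_tool(
  commands=[0,0,0.06,0,1,0,0,0.06,0,1],
)

```text
clock: 13.32
eef_pos: [529.4, 71.2, 118.6]
tool_rot: [-3.141, -0.001, -0.102]
force: [-1.1, 0.1, 8.9]
width: 24.3
```

servo_tool(
  commands=[0,0,0.06,0,1,0,0,0.06,0,1],
)

```text
clock: 13.48
eef_pos: [529.5, 71.2, 117.8]
tool_rot: [-3.14, -0.001, -0.102]
force: [-3.9, 0.2, 15.3]
width: 23.9
```

The force rises exactly at the predicted throat height, so the rim is at the throat. Opening the gripper now.

servo_tool(
  commands=[0,0,0,0,0.5,0,0,0,0,0.3,0,0,0,0,0,0,0,0,0,0,0,0,0,0,0,0,0,0,0,0,0,0,0,0,0],
)

```text
clock: 14.07
eef_pos: [529.2, 71.3, 116.3]
tool_rot: [3.142, -0.0, -0.101]
force: [0.7, -0.2, 0.2]
width: 85.4
```

Run:
```python
from h import *
crop("scene",340,140,460,290,4,"pics/s15.png")
go(529.5,70,119,-0.103)
```

```text
t=14.12 at [529.2  71.3 116.3] yaw -0.101 w 85.6 F [-0.1 -0.3 -0. ] -> [ 0.02  0.05 -0.11  0.02]
```

View pics/s15.png

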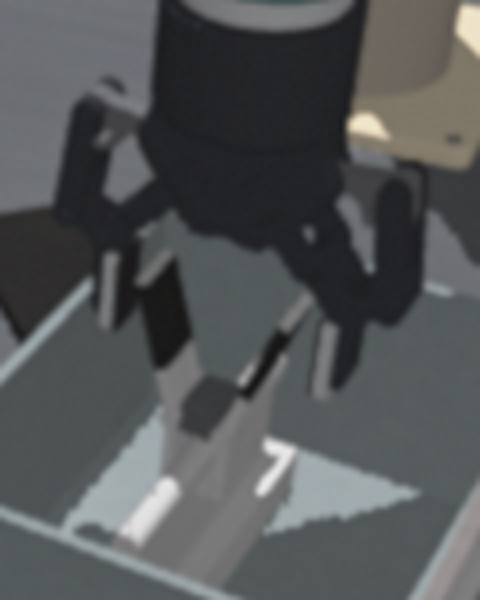

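Run:
```python
from h import *
for gz in(130,135,140):
  print(gz,[np.round((proj("scene",(529.5+0.103*d,71+d,z))-[340,140])*4).tolist() for d,z in((-33,gz+20),(33,gz+20),(-27,gz),(27,gz),(0,gz-48))])
print([np.round((proj("scene",(545,-342+d,z))-[130,90])*4.5).tolist() for d,z in((-33,143),(33,143))])
```

```text
130 [[145.0, 289.0], [295.0, 337.0], [154.0, 333.0], [275.0, 373.0], [202.0, 444.0]]
135 [[146.0, 279.0], [297.0, 327.0], [155.0, 323.0], [277.0, 363.0], [204.0, 435.0]]
140 [[146.0, 269.0], [299.0, 317.0], [156.0, 313.0], [278.0, 353.0], [205.0, 426.0]]
[[178.0, 353.0], [305.0, 386.0]]
```

Run:
```python
from h import *
crop("scene",360,190,430,280,8.5,"pics/s16.png")
```

```text
(no output)
```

View pics/s16.png

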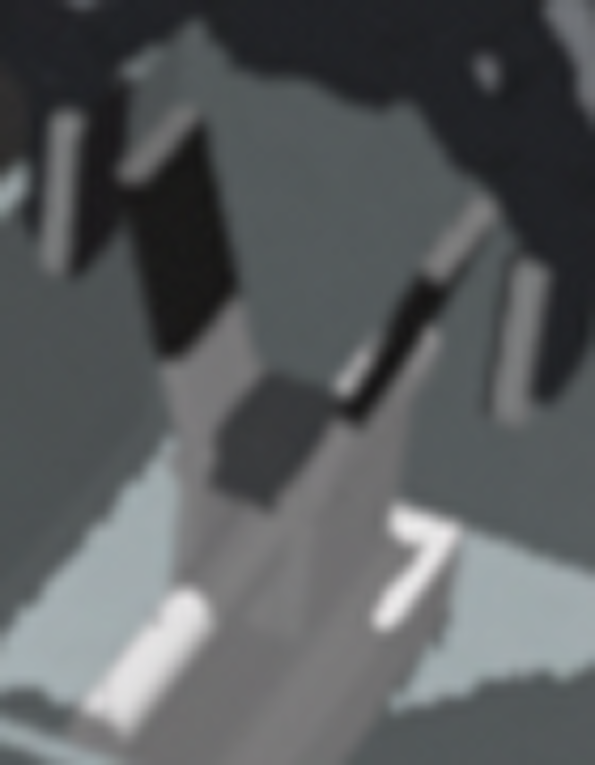

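Run:
```python
from h import *
for z in(83,87,91,95):print(z,[np.round((proj("scene",(529.5+dx,71,z))-[360,190])*8.5).tolist() for dx in(0,9,13)])
```

```text
83 [[261.0, 515.0], [246.0, 540.0], [240.0, 552.0]]
87 [[263.0, 499.0], [248.0, 525.0], [242.0, 536.0]]
91 [[264.0, 484.0], [250.0, 509.0], [244.0, 520.0]]
95 [[266.0, 468.0], [252.0, 493.0], [245.0, 504.0]]
```

The jaws converge beneath the rim and the pivot block sits on the rim at (392,243). The handle spread (±31 mm) equals what it was on the 4 mm stand plate, so the clip is closed on the thin part. Withdrawing straight up.

servo_tool(
  commands=[0,0.05,-0.4,0,0,0,0.05,-1,0,0,0,0.05,-2,0,0,0,0.05,-3.2,0,0,0,0.05,-4.4,0,0,0,0.05,-5.2,0,0,-1,5,-5.2,0,0,-1,5,-5.2,0,0,-1,5,-5.2,0,0,-1,5,-5.2,0,0],
)

```text
clock: 15.0
eef_pos: [488.7, -59.4, 248.6]
tool_rot: [3.138, -0.002, -0.114]
force: [-0.4, -0.0, 0.3]
width: 85.2
```

Run:
```python
from h import *
go(529.5,70,119,-0.103)
cv2.imwrite("pics/s17.png",ctrl.get_image("scene")["img"])
crop("scene",360,170,430,270,8,"pics/s17c.png")
cv2.imwrite("pics/t17.png",ctrl.get_image("top")["img"])
```

```text
t=15.00 at [488.7 -59.4 248.6] yaw -0.114 w 85.2 F [-0.4 -0.   0.3] -> [ 1.03 -5.33  5.19 -0.1 ]
```

View pics/s17.png

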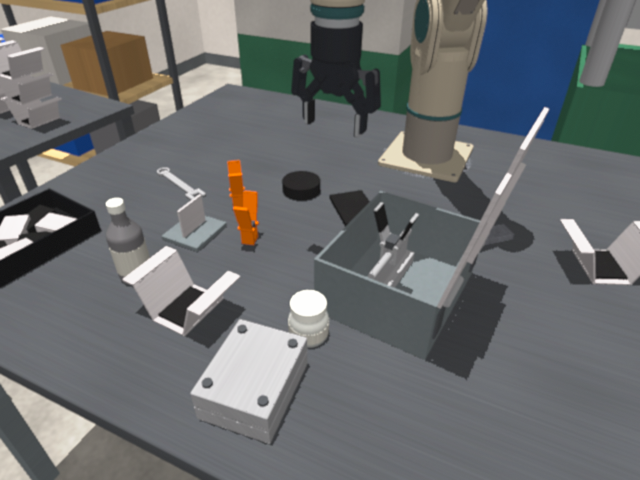

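View pics/s17c.png

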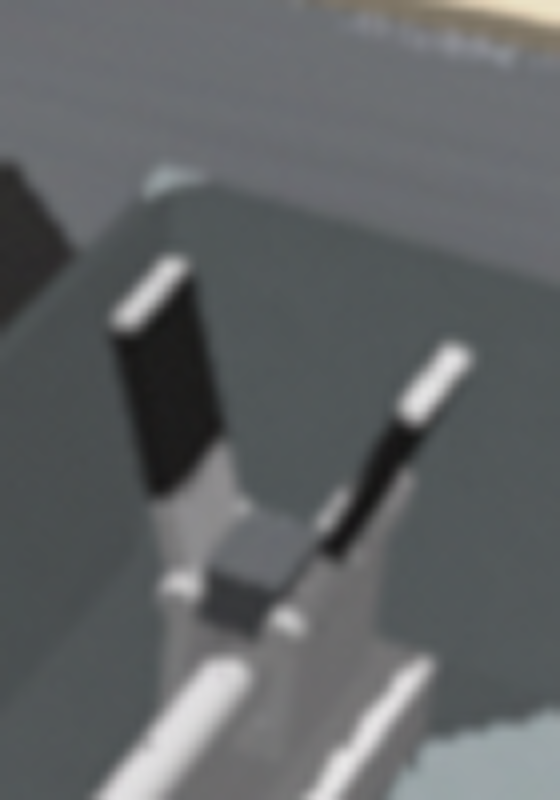

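View pics/t17.png

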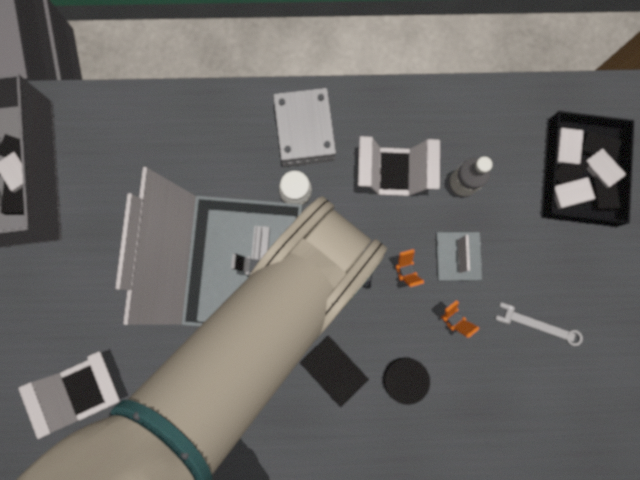

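Run:
```python
from h import *
s=lambda u,v:(u/8+360,v/8+170)
for z in(150,155,160):
  a,b=ray("scene",*s(150,293),z),ray("scene",*s(434,383),z); m=(a+b)/2
  d=m[:2]-[531.8,89.7]; y=-.103; c,sn=np.cos(y),np.sin(y)
  print(z,np.linalg.norm(a-b),m,"box xy",d@[c,sn],d@[-sn,c])
print(ctrl.read_state()["clock"],ctrl.read_state()["qd"].round(3))
```

```text
150 63.559949732060836 [511.58462021  67.81371567 150.        ] box xy -17.85793863044592 -23.848795554871685
155 62.8305852732129 [518.99912703  69.66766522 155.        ] box xy -10.673346642161048 -21.242327013963244
160 62.10122081436488 [526.41363385  71.52161476 160.        ] box xy -3.488754653876006 -18.635858473054782
15.15 [-0.032  0.018 -0.027 -0.011 -0.008 -0.     0.002]
```

Let me clear the top view for one last check.

servo_tool(
  commands=[-1,7,0,0,0,-1,7,0,0,0,-1,7,0,0,0,-1,7,0,0,0,-1,7,0,0,0,-1,7,0,0,0,-1,7,0,0,0],
)

```text
clock: 15.73
eef_pos: [449.7, -221.1, 246.2]
tool_rot: [-3.141, 0.0, -0.101]
force: [0.3, 1.6, -0.3]
width: 85.5
```

Run:
```python
from h import *
crop("top",190,180,310,340,5,"pics/t18.png")
```

```text
(no output)
```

View pics/t18.png

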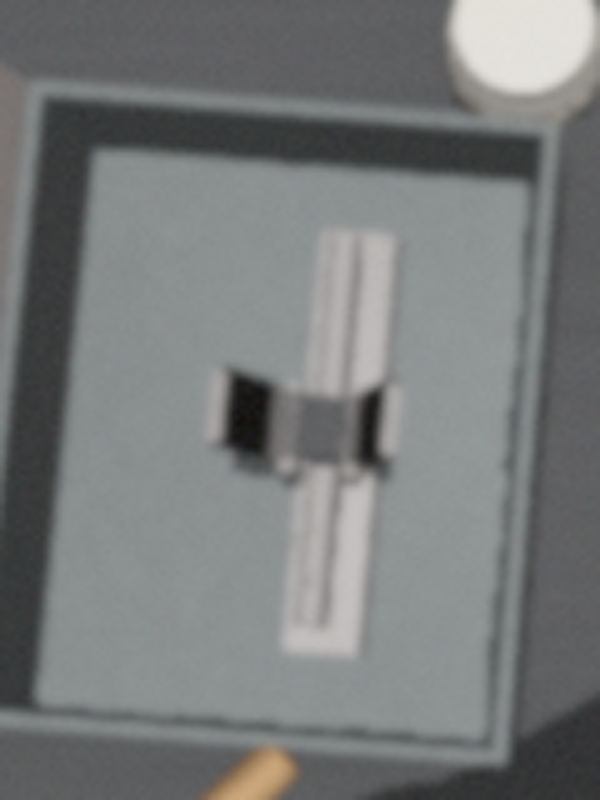

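Run:
```python
from h import *
t=lambda u,v:(u/5+190,v/5+180); s=lambda u,v:(u/8+360,v/8+170)
for z in(150,155,160):
  print(z,[((ray("top",*t(217,407),z)+ray("top",*t(393,420),z))/2).round(1).tolist(), np.linalg.norm(ray("top",*t(217,407),z)-ray("top",*t(393,420),z)).round(1), ((ray("scene",*s(150,293),z)+ray("scene",*s(434,383),z))/2).round(1).tolist()])
ctrl.finish_job()
```

```text
150 [[529.1, 70.9, 150.0], np.float64(63.3), [511.6, 67.8, 150.0]]
155 [[528.7, 70.4, 155.0], np.float64(62.9), [519.0, 69.7, 155.0]]
160 [[528.2, 69.8, 160.0], np.float64(62.6), [526.4, 71.5, 160.0]]
the job is handed in; nothing more can be done
```

The lid is open and the clip is on the plate in the box. I handed the job in at about 16 s of the 58 s allowed; no verdict is reported.

- **Lid:** The tool can't tilt, so I pressed the closed fingers against the edge of the lip with 20–25 N. I carried it up its arc by friction until its springs took over. The pictures show it fully back and not held.
- **Placing:** I squeezed the clip off its stand and carried it over the plate. The rim met the throat at TCP z ≈ 119.7 mm, where the cameras had predicted it, and the measured force peaked at about 15 N. I then opened the gripper and withdrew straight up.
- **Last checks:** In both views the clip stands upright astride the plate. It sits within a few mm of the plate's middle, at box-frame y of about −19 mm. The handles are about 63 mm apart at the top, against 60–62 mm on the 4 mm stand plate, so the jaws are closed on the thin part. The arm touched nothing, and neither bracket looked moved.
- **Disagreement:** The two views together put the clip about 5 mm higher than the force contact implied, with clip_grip at about 140 mm instead of 135 mm. The release may have drawn it up a little under the rim. That is still within the 115–164 mm allowed.

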